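# Wedge the short leg of the demonstration stand

### The arm

A 6-joint arm with a two-finger parallel gripper is mounted at the origin on the work surface. World frame = base frame: x ahead of the robot, y to its left, z up, the work surface at z = 0. Lengths are in m, angles in rad, forces in N, time in s.
With the tool pointing down it reaches from about 0.375 to 0.9 m from the base axis. Payload 3.1 kg.
Tool frame: the origin (TCP) lies midway between the tips of the shut fingers; the grasp point (between the pads) lies 19 mm behind it; x points along the fingers, y is the direction in which the jaws open and shut, and the axes are right-handed (so a half turn about x gives the same grasp; the last joint's range is limited). The gripper opens to 87 mm and grips with 3 to 60 N. Pads are 19 mm wide; open, the fingers measure 117 mm over their backs; the gripper's body (75 mm by 190 mm) begins 51 mm behind the grasp point.
Start: joints at [0.928, 0.527, 1.433, -0, 1.181, -0.178], TCP at [0.28, 0.559, 0.223] pointing down, gripper open.
Joint ranges: [-3.08, 3.08], [-0.75, 2.2], [0.22, 2.44], [-1.43, 4.57], [0, 2.65], [-2.85, 2.85]. Speed limits (rad/s): [2.79, 2.79, 3.14, 3.14, 3.14, 3.14].

### API

Orientations are given as a unit quaternion [x, y, z, w].
In Python, from rig import get_obs, imaging, robot gives the robot as it stands.
- The arm moves only by the shell command python3 -m inch 'ROWS' [FORCE]. ROWS is JSON, a list of rows, each a list of 3 entries, a list of its own where there are three numbers: the finger opening in mm, from 0 to 87, then the shift along the tool's x, y, z in mm, then the turn, a rotation vector about the tool's x, y, z in degrees. In form: [[grip, [dx, dy, dz], [wx, wy, wz]], ...]. A call has 1 to 12 rows; each row shifts and turns the pose as measured when the row begins, along the tool's axes as they then stand; what a row does not reach is not made up. A row lasts 1/8 s, in which the tool goes at most 62.5 mm and 10.7 degrees, less where a joint would pass 70% of its speed; a pose out of reach is approached as far as the arm can. A call with a gripper value outside its range is refused whole. The fingers move at their own pace and stop on an object; FORCE is the grip in N (left out, the last holds). Time passes only in rows, so rows that do not move let the fingers close. It gives the time, the measured TCP pose, the force and the opening at its end, in the units of the state.
- get_obs(): the state, without advancing time (a new reading comes with each control period).
- imaging.camera(name): name is "scene" or "top" or "wrist"; returns the picture (480x640x3 uint8, red, green, blue); there is no depth.
- imaging.camera_params(name): a dict with "camera_matrix" (3x3 intrinsics, pixels), "xyz" and "rotation" of the camera in the world. Camera axes: x right, y down, z forward; pixel columns grow to the right and rows downward; lengths in m; the calibration is good to about 2 mm. A picture is of the moment at which its call begins: read the wrist's pose just before it. camera_params takes no time and is no camera call; for the wrist camera it gives the pose at the moment of the call.
- robot.hand_in(): hands the job in, once; it reports no verdict.
Trained networks look in the newest picture that a camera, given by its name, has taken for a name from the list of things; names that differ only in an ending like _2 or _b are one class to them, and where a whole thing is asked for, a point or a joint stands for the part that bears it (a point fixed in the world has none). Each returns a list of dicts, best first, with "confidence" (0 to 1); they miss things now and then, are a little off and sometimes report something else, mostly with a low value. They report only what shows in the picture. A call takes as long as a camera call. They do not tell look-alikes from the thing itself.
- imaging.cut_out(camera, target): "pixels" (480x640 bool, what is visible of it) and "box" ([centre column, centre row, width, height] in pixels, round what is visible of it).
- imaging.tip_of(camera, target): "pixel" ([column, row] in pixels: a listed point, or the origin of a listed thing).
The state is a dict: "time": time; "q": joint angles; "joint_velocities": joint speeds; "joint_torque": joint torques, N m; "position": TCP position; "tool_rot": TCP orientation; "ft_force": force on the tool from outside, world axes, zero at the start; "moment": the same for the moment, N m; "grip_width": finger opening in m.
Only numpy, scipy, OpenCV 4.12 (cv2) and the standard library are available. Lean on these libraries where they do the work, as an engineer would, in place of code of your own. Each camera call takes 0.05 s, during which the arm holds its last target. There are 200 camera calls.

### The job

The front leg of the low white demonstration stand hangs short of the table, so its deck dips whenever a cup is set on it. Take the wooden wedge lying among the toy blocks and push it straight, thin end first and flat on the table, under the middle of that leg's foot bar until it jams tight; stop at the first firm resistance so that the stand is not strained, and let go. Do not push on the stand itself and leave everything else where it is.

Things in the scene. Friction and masses are not known exactly. Their poses are not given: they have to be found in the camera images.
- wedge_mid (a point): Plain wooden wedge lying flat, near two wooden toy blocks (brick 75 x 36 x 36 mm, arch 90 x 36 x 50 mm). 130 mm long, 34 wide, 3 thick at the thin end, 24.7 at the heel, sloping evenly 1 in 6; about 60 g. This point: its middle, 12 mm above the underside. x points along the wedge to the thin end (65 mm away; heel 65 mm the other way), y across, z up.
- wedge: The same wedge, origin at the middle of its underside, same axes. Friction of wedge on table and foot bar is about 0.5 to 0.6, so it stays where it has jammed.
- deck: Deck of the stand: white board 180 x 160 x 12 mm, its top 72 mm above the table. A dark leg, 40 mm wide and 14 thick, hangs on a tongue 27 mm before the middle of its front edge. Origin: centre of the leg's lower end, 36 mm above the table; x points level from the leg along the deck to its rear block (the way to push the wedge), y across, z up. A plastic cup stands on the rear part.
- leg_table (a point): Point on the table straight below the leg's middle, axes as the deck. Above it a round steel foot bar (12 mm diameter, 70 mm long along y) hangs on two screws from the leg, its underside 9 to 18 mm above the table: set differently each time and not measured. Behind it the space under the deck is free for 145 mm, then comes a heavy dark block fixed to the table.
- stand: The stand's fixed part, origin and axes as leg_table. The deck is stiff but springy: the foot bar gives about 1 mm upward per 12 N. A level push of 12 to 16 N on the wedge jams it well; a push of 20 N or more strains the stand.
There are look-alikes about, which are no part of the job. Leave any yellow look-alike of the wedge alone.

How it is judged:
By the outcome, as a careful person would: the job done as asked, in the order asked, and still so for the second after the job is handed in, with the robot touching nothing.
It also fails if it takes over 54 s, if anything falls off the work surface, if the arm or the gripper's body presses on something with over 40 N, if the wrist force passes 120 N, or if a joint passes its speed limit or range.

## Working session

There is one attempt and no reset: what is moved stays moved. The work goes in short steps, Python scripts to look and compute and a shell command to move; the robot and the scene stay as the last step left them, time stands still between calls to the robot, and variables do not carry over. Pictures are saved under pics/ and viewed, about 8 in all and at most 12, crops included, and the job is handed in when it is done.

```bash
ls; mkdir -p pics; cat > h.py <<'E'
import numpy as np, cv2, json
from rig import get_obs, imaging, robot
from scipy.spatial.transform import Rotation as R
def ray(cam,px):
    p=imaging.camera_params(cam);K=np.array(p["camera_matrix"]);r=np.array(p["rotation"]);r=r if r.shape==(3,3) else R.from_quat(r).as_matrix()
    return np.array(p["xyz"]), r@np.linalg.inv(K)@np.array([px[0],px[1],1.])
def at_z(cam,px,z):
    o,d=ray(cam,px); return o+d*(z-o[2])/d[2]
def proj(cam,X):
    p=imaging.camera_params(cam);K=np.array(p["camera_matrix"]);r=np.array(p["rotation"]);r=r if r.shape==(3,3) else R.from_quat(r).as_matrix()
    c=K@(r.T@(np.array(X)-np.array(p["xyz"])));return c[:2]/c[2]
def save(cam,name):
    im=imaging.camera(cam);cv2.imwrite("pics/"+name,im[:,:,::-1]);return im
E
python3 - <<'E'
from h import *
for c in ["top","scene"]:
    save(c,c+"1.png")
    for t in ["wedge_mid","wedge","deck","leg_table"]:
        for d in imaging.tip_of(c,t)[:3]: print(c,t,np.round(d["pixel"]),round(d["confidence"],2),at_z(c,d["pixel"],{"wedge_mid":.012,"deck":.036}.get(t,0)).round(3))
    print(imaging.camera_params(c)["xyz"])
E
```

```text
pics
top wedge_mid [419. 198.] 0.96 [ 0.628 -0.206  0.012]
top wedge_mid [449. 379.] 0.74 [ 0.338 -0.292  0.012]
top wedge_mid [335. 180.] 0.71 [ 0.637 -0.061  0.012]
top wedge [414. 202.] 0.77 [ 0.624 -0.2    0.   ]
top wedge [446. 379.] 0.62 [ 0.337 -0.289  0.   ]
top wedge [335. 178.] 0.6 [ 0.644 -0.06   0.   ]
top deck [212. 193.] 0.61 [0.573 0.137 0.036]
top leg_table [218. 203.] 0.89 [0.567 0.132 0.   ]
top leg_table [417. 203.] 0.2 [ 0.623 -0.206  0.   ]
[ 0.31685225 -0.0769492   1.01077388]
scene wedge_mid [149. 329.] 0.84 [ 0.337 -0.288  0.012]
scene wedge_mid [408. 288.] 0.73 [ 0.637 -0.061  0.012]
scene wedge_mid [368. 358.] 0.7 [ 0.629 -0.196  0.012]
scene wedge [153. 333.] 0.75 [ 0.338 -0.286  0.   ]
scene wedge [410. 288.] 0.64 [ 0.637 -0.051  0.   ]
scene wedge [366. 364.] 0.56 [ 0.629 -0.199  0.   ]
scene deck [413. 186.] 0.58 [0.57  0.144 0.036]
scene leg_table [410. 205.] 0.87 [0.571 0.136 0.   ]
[ 0.73858937 -0.50903122  0.55051818]
```

View pics/top1.png

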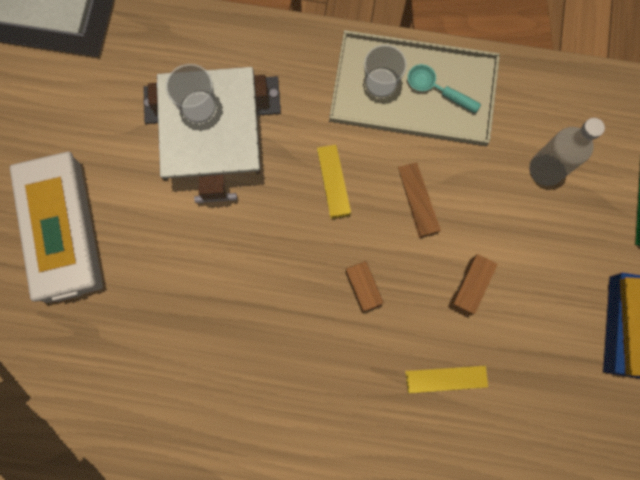

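View pics/scene1.png

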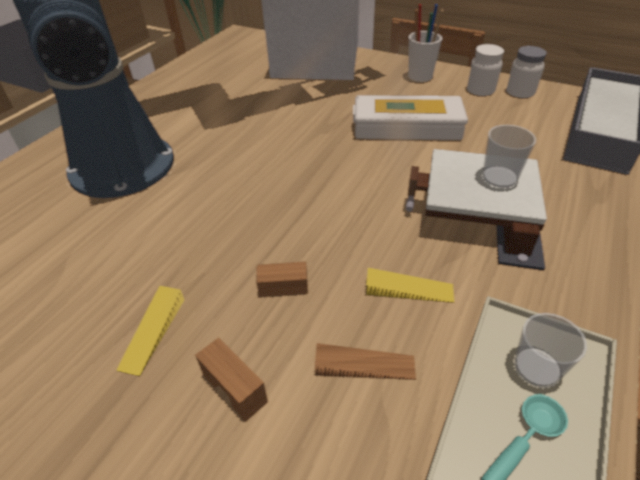

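The top view shows the wooden wedge at about (419,200), with yellow look-alikes at (335,181) and (448,379). The stand's foot bar is at (216,198), and the deck lies above it in the image. The scene view shows the same layout. The wedge's left end (317,360) looks thicker. Next I'll measure the headings.

```bash
python3 - <<'E'
from h import *
for c in ["top","scene"]:
    imaging.camera(c)
    for t in ["wedge","deck"]:
        for d in imaging.cut_out(c,t)[:3]:
            m=np.array(d["pixels"]).astype(np.uint8); ys,xs=np.nonzero(m)
            z=.072 if t=="deck" else .014
            P=np.array([at_z(c,(x,y),z)[:2] for x,y in zip(xs[::3],ys[::3])]).astype(np.float32)
            r=cv2.minAreaRect(P); print(c,t,round(d["confidence"],2),np.round(d["box"]),"ctr",np.round(r[0],3),"size",np.round(r[1],3),"corners",cv2.boxPoints(r).round(3).tolist())
cs=[at_z("top",p,.072)[:2] for p in [(158,75),(253,68),(260,172),(162,180)]]
print(np.round(cs,3)); f=(cs[0]+cs[1]-cs[2]-cs[3]);print("deck yaw",np.degrees(np.arctan2(f[1],f[0])), "front mid",(cs[2]+cs[3])/2)
print("bar ends",at_z("top",(198,200),.02),at_z("top",(236,197),.02))
E
```

```text
top wedge 0.95 [445. 379.  86.  30.] ctr [ 0.338 -0.286] size [0.036 0.129] corners [[0.3059999942779541, -0.22699999809265137], [0.33500000834465027, -0.3529999852180481], [0.3700000047683716, -0.3449999988079071], [0.3409999907016754, -0.21899999678134918]]
top wedge 0.61 [337. 180.  29.  77.] ctr [ 0.634 -0.056] size [0.13  0.037] corners [[0.5659999847412109, -0.06300000101327896], [0.5799999833106995, -0.09799999743700027], [0.7009999752044678, -0.05000000074505806], [0.6880000233650208, -0.014999999664723873]]
top wedge 0.59 [419. 199.  42.  73.] ctr [ 0.626 -0.204] size [0.13 0.04] corners [[0.5590000152587891, -0.21299999952316284], [0.574999988079071, -0.24899999797344208], [0.6930000185966492, -0.19499999284744263], [0.6769999861717224, -0.1589999943971634]]
top deck 0.64 [209. 135. 104. 138.] ctr [0.66  0.155] size [0.229 0.163] corners [[0.5299999713897705, 0.2070000022649765], [0.5680000185966492, 0.04899999871850014], [0.7910000085830688, 0.10199999809265137], [0.7519999742507935, 0.26100000739097595]]
scene wedge 0.88 [366. 362. 103.  40.] ctr [ 0.627 -0.205] size [0.1
[... 476 characters left out ...]
51. 330.  67.  90.] ctr [ 0.34  -0.286] size [0.047 0.144] corners [[0.30000001192092896, -0.22100000083446503], [0.33399999141693115, -0.3610000014305115], [0.3799999952316284, -0.3499999940395355], [0.3449999988079071, -0.20999999344348907]]
scene deck 0.78 [476. 188. 140.  82.] ctr [0.67  0.145] size [0.213 0.188] corners [[0.5440000295639038, 0.20999999344348907], [0.5889999866485596, 0.02800000086426735], [0.7960000038146973, 0.07999999821186066], [0.7509999871253967, 0.2619999945163727]]
[[0.75  0.258]
 [0.788 0.104]
 [0.611 0.06 ]
 [0.572 0.213]]
deck yaw 14.115415035641645 front mid [0.59136964 0.13631742]
bar ends [0.56161653 0.16159713 0.02      ] [0.57706529 0.09949769 0.02      ]
```

```bash
cat >> h.py <<'E'
def plan(target,yaw,tilt=0):
    # yaw: world heading of wedge x; tool x down, leaned back by tilt (deg), jaws across the heading
    o=get_obs();Rc=R.from_quat(o["tool_rot"])
    h=np.array([np.cos(np.radians(yaw)),np.sin(np.radians(yaw)),0]);dz=np.array([0,0,-1.])
    x=np.cos(np.radians(tilt))*dz+np.sin(np.radians(tilt))*h
    y0=np.cross([0,0,1],h)
    best=min([R.from_matrix(np.column_stack([x,s*y0,np.cross(x,s*y0)])) for s in(1,-1)],key=lambda r:(Rc.inv()*r).magnitude())
    s=Rc.inv().apply(np.array(target)-o["position"])*1000
    print("t",round(o["time"],2),"pos",np.round(o["position"],4),"q",np.round(o["q"],2),"F",np.round(o["ft_force"],1),"w",round(o["grip_width"]*1000,1))
    print("shift mm",s.round(1),"rotvec deg",np.degrees((Rc.inv()*best).as_rotvec()).round(1))
    print("tool axes\n",Rc.as_matrix().round(3))
E
python3 -c "
from h import *
h=np.array([np.cos(.42),np.sin(.42),0]); plan(np.array([.56,-.22,.2]),24)"
```

```text
t 0.8 pos [0.2796 0.559  0.2226] q [ 0.93  0.53  1.43  0.    1.18 -0.18] F [ 0.3 -0.4  0.3] w 86.9
shift mm [  22.5 -571.2  599.3] rotvec deg [-50.6   0.   -0. ]
tool axes
 [[ 0.     0.447  0.894]
 [ 0.     0.894 -0.447]
 [-1.     0.    -0.   ]]
```

```bash
python3 -m inch '[[87,[0,-42,44],[0,0,0]],[87,[0,-42,44],[0,0,0]],[87,[0,-42,44],[0,0,0]],[87,[0,-42,44],[0,0,0]],[87,[0,-42,44],[0,0,0]],[87,[0,-42,44],[0,0,0]],[87,[0,-42,44],[0,0,0]],[87,[0,-42,44],[0,0,0]],[87,[0,-42,44],[0,0,0]],[87,[0,-42,44],[0,0,0]],[87,[0,-42,44],[0,0,0]],[87,[0,-42,44],[0,0,0]]]' 40; python3 -c "
from h import *
plan(np.array([.56,-.22,.2]),24)"
```

```text
time: 2.3
position: [0.5382, -0.1402, 0.2249]
tool_rot: [0.163, 0.684, -0.157, 0.694]
ft_force: [0.8, 0.7, 1.1]
grip_width: 0.087
t 2.3 pos [ 0.5382 -0.1402  0.2249] q [-0.46  0.43  1.61  0.01  1.09 -1.58] F [0.8 0.7 1.1] w 87.0
shift mm [ 24.9 -62.4  54.4] rotvec deg [-50.1   0.9  -0.3]
tool axes
 [[ 0.015  0.44   0.898]
 [ 0.005  0.898 -0.44 ]
 [-1.     0.012  0.012]]
```

```bash
python3 -m inch '[[87,[0,-12,10],[-10,0,0]],[87,[0,-12,10],[-10,0,0]],[87,[0,0,0],[-10,0,0]],[87,[0,0,0],[-10,0,0]],[87,[0,0,0],[-10,0,0]],[87,[0,0,0],[0,0,0]]]'; python3 - <<'E'
from h import *
plan(np.array([.56,-.22,.2]),24)
im=save("wrist","w1.png")
for t in ["wedge_mid","wedge"]:
    for d in imaging.tip_of("wrist",t)[:3]: print(t,np.round(d["pixel"]),round(d["confidence"],2),at_z("wrist",d["pixel"],{"wedge_mid":.012}.get(t,0)).round(4))
E
```

```text
time: 3.05
position: [0.5508, -0.1783, 0.2251]
tool_rot: [-0.153, 0.684, 0.152, 0.697]
ft_force: [-0.9, 0.7, -0.7]
grip_width: 0.0869
t 3.05 pos [ 0.5508 -0.1783  0.2251] q [-0.51  0.46  1.56  0.01  1.11 -2.52] F [-0.9  0.7 -0.7] w 86.9
shift mm [ 25.2 -41.6  -9.7] rotvec deg [0.9 1.1 0.3]
tool axes
 [[ 0.019 -0.421  0.907]
 [ 0.003  0.907  0.421]
 [-1.    -0.006  0.018]]
wedge_mid [274. 262.] 0.81 [ 0.6292 -0.2     0.012 ]
wedge_mid [387. 321.] 0.6 [ 0.6405 -0.055   0.012 ]
wedge [274. 259.] 0.93 [ 0.6305 -0.2022  0.    ]
wedge [384. 311.] 0.82 [ 0.6357 -0.0591  0.    ]
```

View pics/w1.png

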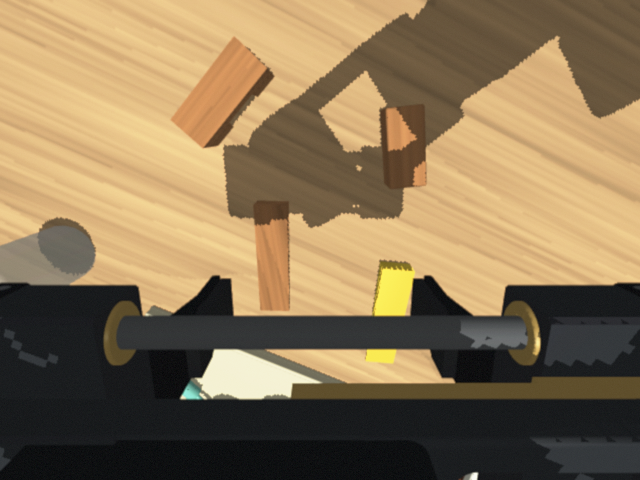

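The wrist view shows the wooden wedge from (272,202) to (275,308), with the robot-side end slightly wider. I'll enlarge the scene view to be sure which end is the heel.

```bash
python3 - <<'E'
import cv2,numpy as np
a=cv2.imread("pics/scene1.png")[330:390,305:425]; a=cv2.resize(a,None,fx=5,fy=5,interpolation=cv2.INTER_CUBIC)
b=cv2.imread("pics/w1.png")[190:320,230:310]; b=cv2.resize(b,None,fx=2.3,fy=2.3,interpolation=cv2.INTER_CUBIC)
o=np.zeros((300,790,3),np.uint8); o[:,:600]=a; o[:299,602:602+184]=b
cv2.imwrite("pics/c1.png",o)
E
```

```text
(no output)
```

View pics/c1.png

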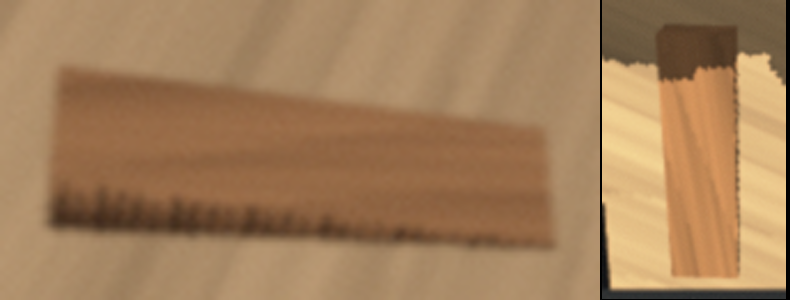

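The heel is on the robot side, the thick dark-shaded end at the left of the scene crop. The thin end points to +x. Now I'll compute the exact pose from the wrist corners.

```bash
python3 - <<'E'
from h import *
h=[at_z("wrist",p,.0247) for p in [(253.9,201.3),(288.3,201.3)]]; t=[at_z("wrist",p,.003) for p in [(259.6,310),(289.1,310)]]
print(np.round(h+t,4)); H=(h[0]+h[1])/2;T=(t[0]+t[1])/2
d=(T-H)[:2]; yaw=np.degrees(np.arctan2(d[1],d[0])); print(H,T,"len",np.hypot(*d),"w",np.linalg.norm(h[0]-h[1]),np.linalg.norm(t[0]-t[1]),"yaw",yaw)
u=d/np.hypot(*d); m=(H+T)[:2]/2; g=m-u*(.065-.013); print("mid",m,"grasp",g)
plan(np.array([g[0],g[1],.1]),yaw); plan(np.array([g[0],g[1],.006]),yaw)
E
```

```text
[[ 0.5723 -0.2445  0.0247]
 [ 0.5576 -0.2131  0.0247]
 [ 0.6947 -0.1924  0.003 ]
 [ 0.6801 -0.1612  0.003 ]]
[ 0.56494029 -0.22875468  0.0247    ] [ 0.68740633 -0.1768068   0.003     ] len 0.13302824122569348 w 0.03464948756760906 0.03454857969624632 yaw 22.985781264712504
mid [ 0.62617331 -0.20278074] grasp [ 0.57830202 -0.22308688]
t 3.2 pos [ 0.5508 -0.1781  0.2251] q [-0.51  0.46  1.56  0.01  1.11 -2.52] F [-0.4 -0.5 -0.1] w 86.8
shift mm [125.5 -51.7   3.7] rotvec deg [1.9 1.1 0.3]
tool axes
 [[ 0.019 -0.421  0.907]
 [ 0.003  0.907  0.421]
 [-1.    -0.006  0.018]]
t 3.2 pos [ 0.5508 -0.1781  0.2251] q [-0.51  0.46  1.56  0.01  1.11 -2.52] F [-0.4 -0.5 -0.1] w 86.8
shift mm [219.5 -51.1   1.9] rotvec deg [1.9 1.1 0.3]
tool axes
 [[ 0.019 -0.421  0.907]
 [ 0.003  0.907  0.421]
 [-1.    -0.006  0.018]]
```

```bash
python3 -m inch '[[87,[30,-26,2],[2,-7,0]],[87,[30,-26,2],[0,-7,0]],[70,[30,0,0],[0,0,0]],[70,[0,0,0],[0,0,0]]]'; python3 -c "
from h import *
plan(np.array([.5783,-.2231,.007]),23,15)"
```

```text
time: 3.7
position: [0.5904, -0.2211, 0.1369]
tool_rot: [-0.12, 0.592, 0.154, 0.782]
ft_force: [0.4, 0.7, -0.1]
grip_width: 0.0748
t 3.7 pos [ 0.5904 -0.2211  0.1369] q [-0.65  0.59  1.66  0.33  0.78 -2.84] F [ 0.4  0.7 -0.1] w 74.8
shift mm [121.8   3.5 -46.6] rotvec deg [-0.4  0.6  0.5]
tool axes
 [[ 0.251 -0.382  0.889]
 [ 0.098  0.924  0.37 ]
 [-0.963 -0.006  0.27 ]]
```

```bash
python3 -m inch '[[70,[0,0,0],[10.6,0,0]],[70,[0,0,0],[10.6,0,0]],[70,[0,0,0],[10.6,0,0]],[70,[0,0,0],[10.6,0,0]],[70,[0,0,0],[10.6,0,0]],[70,[0,0,0],[10.6,0,0]],[70,[0,0,0],[10.6,0,0]],[70,[0,0,0],[10.6,0,0]],[70,[0,0,0],[10.6,0,0]],[70,[0,0,0],[10.6,0,0]],[70,[0,0,0],[10.6,0,0]],[70,[0,0,0],[10.6,0,0]]]'; python3 -m inch '[[70,[0,0,0],[10.6,0,0]],[70,[0,0,0],[10.6,0,0]],[70,[0,0,0],[10.6,0,0]],[70,[0,0,0],[10.6,0,0]],[70,[0,0,0],[10.6,0,0]],[70,[0,0,0],[0,0,0]]]'; python3 -c "
from h import *
plan(np.array([.5783,-.2231,.007]),23,15)"
```

```text
time: 5.2
position: [0.5983, -0.2213, 0.1572]
tool_rot: [0.657, 0.384, -0.466, 0.451]
ft_force: [-0.0, -0.2, -0.1]
grip_width: 0.0702
time: 5.95
position: [0.6022, -0.221, 0.1684]
tool_rot: [0.792, 0.129, -0.586, 0.11]
ft_force: [0.2, 0.2, 0.9]
grip_width: 0.07
t 5.95 pos [ 0.6022 -0.221   0.1684] q [-0.64  0.54  1.63  0.32  0.8   0.39] F [0.2 0.2 0.9] w 70.0
shift mm [147.6  -9.7  68.9] rotvec deg [-3.  -1.8 -2.2]
tool axes
 [[ 0.28   0.333 -0.9  ]
 [ 0.076 -0.943 -0.325]
 [-0.957  0.023 -0.289]]
```

```bash
python3 -m inch '[[70,[20,-10,35],[-3,-2,-2]],[70,[40,0,34],[0,0,0]],[70,[0,0,0],[0,0,0]]]'; python3 -c "
from h import *
plan(np.array([.5783,-.2231,.007]),23,15)"
```

```text
time: 6.32
position: [0.5544, -0.2317, 0.0946]
tool_rot: [0.777, 0.158, -0.595, 0.13]
ft_force: [-0.4, -0.1, -0.2]
grip_width: 0.07
t 6.33 pos [ 0.5544 -0.2317  0.0946] q [-0.7   0.63  1.75  0.37  0.67  0.18] F [-0.4 -0.1 -0.2] w 70.0
shift mm [91.2  0.5 -1.9] rotvec deg [ 0.8  0.  -0.6]
tool axes
 [[ 0.242  0.4   -0.884]
 [ 0.091 -0.916 -0.39 ]
 [-0.966  0.013 -0.258]]
```

Aligned. Descend along the tool axis, then close.

```bash
python3 -m inch '[[60,[40,0,-1],[0,0,0]],[60,[35,0,0],[0,0,0]],[60,[14,0,0],[0,0,0]],[60,[0,0,0],[0,0,0]]]'; python3 -c "
from h import *
plan(np.array([.5783,-.2231,.007]),23,15)"
```

```text
time: 6.82
position: [0.5866, -0.2267, 0.0159]
tool_rot: [0.781, 0.156, -0.589, 0.136]
ft_force: [0.5, -0.4, 0.3]
grip_width: 0.0606
t 6.83 pos [ 0.5866 -0.2267  0.0159] q [-0.66  0.78  1.72  0.46  0.53  0.11] F [ 0.5 -0.4  0.3] w 60.6
shift mm [ 6.8 -6.9  8.2] rotvec deg [ 1.3 -0.6 -1.4]
tool axes
 [[ 0.257  0.404 -0.878]
 [ 0.083 -0.914 -0.397]
 [-0.963  0.029 -0.268]]
```

```bash
python3 -m inch '[[60,[4,-7,8],[1.3,0,-1.4]],[60,[3,0,0],[0,0,0]],[60,[0,0,0],[0,0,0]]]'; python3 - <<'E'
from h import *
plan(np.array([.5783,-.2231,.007]),23,15)
im=save("wrist","w2.png")
E
```

```text
time: 7.2
position: [0.5796, -0.2238, 0.01]
tool_rot: [0.781, 0.158, -0.591, 0.121]
ft_force: [-0.3, -0.4, 0.5]
grip_width: 0.0602
t 7.2 pos [ 0.5796 -0.2238  0.01  ] q [-0.67  0.79  1.73  0.48  0.54  0.1 ] F [-0.3 -0.4  0.5] w 60.2
shift mm [ 2.7 -1.2  1.7] rotvec deg [-0.  -0.7 -0.1]
tool axes
 [[ 0.251  0.39  -0.886]
 [ 0.104 -0.921 -0.376]
 [-0.963  0.002 -0.271]]
```

View pics/w2.png

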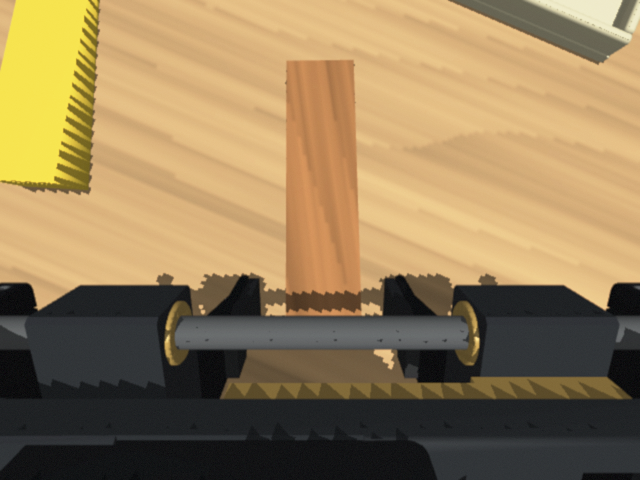

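The wedge runs straight out from (320,60) to (323,315), centred between the fingers, with the heel end at the jaws. Close and lift.

```bash
python3 -m inch '[[60,[2.5,-1,0],[0,0,0]],[25,[0,0,0],[0,0,0]],[25,[0,0,0],[0,0,0]],[25,[0,0,0],[0,0,0]],[25,[0,0,0],[0,0,0]],[25,[0,0,0],[0,0,0]]]' 50; python3 -c "
from h import *
plan(np.array([.5783,-.2231,.007]),23,15)"
```

```text
time: 8.0
position: [0.5799, -0.2228, 0.0079]
tool_rot: [0.782, 0.158, -0.591, 0.121]
ft_force: [-0.1, 0.7, -0.0]
grip_width: 0.0337
t 8.0 pos [ 0.5799 -0.2228  0.0079] q [-0.67  0.79  1.73  0.48  0.53  0.1 ] F [-0.1  0.7 -0. ] w 33.7
shift mm [ 0.4 -0.4  1.8] rotvec deg [-0.  -0.8 -0.2]
tool axes
 [[ 0.251  0.39  -0.886]
 [ 0.103 -0.921 -0.376]
 [-0.962  0.003 -0.271]]
```

```bash
python3 -m inch '[[25,[-45,0,-12],[0,0,0]],[25,[-45,0,-12],[0,0,0]],[25,[0,0,0],[0,0,0]]]'; python3 -c "
from h import *
plan(np.array([.431,.097,.1]),14,15)"
```

```text
time: 8.38
position: [0.5778, -0.2227, 0.1013]
tool_rot: [0.781, 0.158, -0.593, 0.12]
ft_force: [0.6, -0.1, -1.0]
grip_width: 0.0335
t 8.38 pos [ 0.5778 -0.2227  0.1013] q [-0.67  0.63  1.7   0.37  0.71  0.23] F [ 0.6 -0.1 -1. ] w 33.5
shift mm [  -1.4 -351.6   10.7] rotvec deg [ 8.6 -0.6  2.4]
tool axes
 [[ 0.248  0.389 -0.887]
 [ 0.105 -0.921 -0.375]
 [-0.963 -0.001 -0.269]]
```

```bash
python3 -m inch '[[25,[0,-50,1],[0,0,0]],[25,[0,-50,1],[0,0,0]],[25,[0,-50,2],[0,0,0]],[25,[0,-50,2],[0,0,0]],[25,[0,-50,2],[0,0,0]],[25,[0,-50,2],[0,0,0]],[25,[0,-30,0],[4,0,1]],[25,[0,0,0],[4,0,1]],[25,[0,0,0],[0,0,0]]]'; python3 -c "
from h import *
plan(np.array([.431,.097,.1]),14,15)"
```

```text
time: 9.5
position: [0.4291, 0.0859, 0.091]
tool_rot: [0.785, 0.102, -0.607, 0.073]
ft_force: [0.3, 0.2, -0.3]
grip_width: 0.0335
t 9.5 pos [0.4291 0.0859 0.091 ] q [-0.13  0.5   2.21  0.49  0.22  0.72] F [ 0.3  0.2 -0.3] w 33.5
shift mm [ -7.5 -10.3  -6.7] rotvec deg [0.3 0.3 0.6]
tool axes
 [[ 0.243  0.249 -0.938]
 [ 0.072 -0.968 -0.238]
 [-0.967 -0.01  -0.253]]
```

q5 and q3 are getting close to their limits at this lean. I'll set the wedge down further out on free table and regrip it with the tool nearly vertical.

```bash
python3 -c "
from h import *
plan(np.array([.47,.0,.03]),14,15)
for p in [(346,265),(364,262),(382,303),(362,311)]: print(at_z('top',p,.036).round(3))"
```

```text
t 9.5 pos [0.4291 0.0859 0.091 ] q [-0.13  0.5   2.21  0.49  0.22  0.72] F [ 0.3  0.2 -0.3] w 33.5
shift mm [62.8 94.  -2.4] rotvec deg [0.3 0.3 0.6]
tool axes
 [[ 0.243  0.249 -0.938]
 [ 0.072 -0.968 -0.238]
 [-0.967 -0.01  -0.253]]
[ 0.489 -0.1    0.036]
[ 0.499 -0.128  0.036]
[ 0.438 -0.167  0.036]
[ 0.42  -0.137  0.036]
```

```bash
python3 -m inch '[[25,[-4,47,-16],[0,0,0]],[25,[0,47,-10],[0,0,0]],[25,[0,0,0],[0,0,0]]]'; python3 -c "
from h import *
plan(np.array([.475,.0,.03]),14,15)"
```

```text
time: 9.88
position: [0.4767, -0.0016, 0.0989]
tool_rot: [0.784, 0.105, -0.608, 0.074]
ft_force: [0.1, -0.3, -0.4]
grip_width: 0.0335
t 9.88 pos [ 0.4767 -0.0016  0.0989] q [-0.34  0.5   2.09  0.43  0.37  0.59] F [ 0.1 -0.3 -0.4] w 33.5
shift mm [66.4 -1.3 18.4] rotvec deg [0.6 0.5 0.8]
tool axes
 [[ 0.24   0.254 -0.937]
 [ 0.073 -0.967 -0.244]
 [-0.968 -0.01  -0.25 ]]
```

```bash
python3 -m inch '[[25,[45,0,11],[0,0,0.5]],[25,[36,0,9],[0,0,0.5]],[25,[0,0,0],[0,0,0]]]'; python3 -c "
from h import *
plan(np.array([.475,.0,.0085]),14,15)"
```

```text
time: 10.25
position: [0.4782, 0.0004, 0.0268]
tool_rot: [0.786, 0.101, -0.606, 0.076]
ft_force: [-0.6, 1.1, -0.9]
grip_width: 0.0338
t 10.25 pos [4.782e-01 4.000e-04 2.680e-02] q [-0.33  0.68  2.13  0.93  0.18  0.09] F [-0.6  1.1 -0.9] w 33.8
shift mm [16.9 -0.4  7.7] rotvec deg [0.5 0.2 0.3]
tool axes
 [[ 0.246  0.252 -0.936]
 [ 0.066 -0.968 -0.243]
 [-0.967 -0.002 -0.255]]
```

```bash
python3 -m inch '[[25,[7,0,2],[0,0,0]],[25,[6,0,2],[0,0,0]],[25,[3,0,1],[0,0,0]],[25,[0,0,0],[0,0,0]]]'; python3 -c "
from h import *
plan(np.array([.475,.0,.008]),14,15)"
```

```text
time: 10.75
position: [0.4764, 0.0016, 0.0118]
tool_rot: [0.785, 0.103, -0.605, 0.077]
ft_force: [-0.8, 0.7, 0.7]
grip_width: 0.0335
t 10.75 pos [0.4764 0.0016 0.0118] q [-0.33  0.72  2.14  1.17  0.16 -0.16] F [-0.8  0.7  0.7] w 33.5
shift mm [3.2 1.2 2.7] rotvec deg [0.7 0.2 0.4]
tool axes
 [[ 0.246  0.256 -0.935]
 [ 0.069 -0.967 -0.246]
 [-0.967 -0.004 -0.255]]
```

```bash
python3 -m inch '[[25,[3,0,1],[0,0,0]],[25,[1,0,0],[0,0,0]],[50,[0,0,0],[0,0,0]],[50,[0,0,0],[0,0,0]],[60,[-10,0,0],[0,0,0]]]'; python3 -c "
from h import *
plan(np.array([.475,.0,.03]),14,5)"
```

```text
time: 11.38
position: [0.4745, 0.0015, 0.0194]
tool_rot: [0.786, 0.104, -0.604, 0.078]
ft_force: [0.3, -1.6, 0.5]
grip_width: 0.0529
t 11.38 pos [0.4745 0.0015 0.0194] q [-0.33  0.7   2.15  1.1   0.16 -0.1 ] F [ 0.3 -1.6  0.5] w 52.9
shift mm [-10.2   1.5  -2.8] rotvec deg [ 0.9 -9.9  0.3]
tool axes
 [[ 0.248  0.258 -0.934]
 [ 0.069 -0.966 -0.248]
 [-0.966 -0.003 -0.258]]
```

```bash
python3 -m inch '[[70,[-30,0,0],[0,0,0]],[70,[-30,0,0],[0,-6,0]],[70,[-10,0,0],[0,-5,0]],[70,[0,0,0],[0,0,0]]]'; python3 - <<'E'
from h import *
plan(np.array([.475,.0,.009]),14,4)
imaging.camera("wrist")
for t in ["wedge_mid"]:
    for d in imaging.tip_of("wrist",t)[:2]: print(np.round(d["pixel"]),d["confidence"],at_z("wrist",d["pixel"],.012))
save("wrist","w3.png")
E
```

```text
time: 11.88
position: [0.4665, 0.0081, 0.0685]
tool_rot: [0.754, 0.114, -0.642, 0.076]
ft_force: [-0.0, -0.7, 0.7]
grip_width: 0.0701
t 11.88 pos [0.4665 0.0081 0.0685] q [-0.3   0.57  2.07  0.3   0.39  0.72] F [-0.  -0.7  0.7] w 70.1
shift mm [59.3 11.9  3.8] rotvec deg [ 1.5 -5.4  2. ]
tool axes
 [[ 0.15   0.27  -0.951]
 [ 0.074 -0.962 -0.262]
 [-0.986 -0.031 -0.164]]
[504.  30.] 0.72 [ 0.63166981 -0.05274758  0.012     ]
[340. 179.] 0.6 [0.52418431 0.01522292 0.012     ]
```

View pics/w3.png

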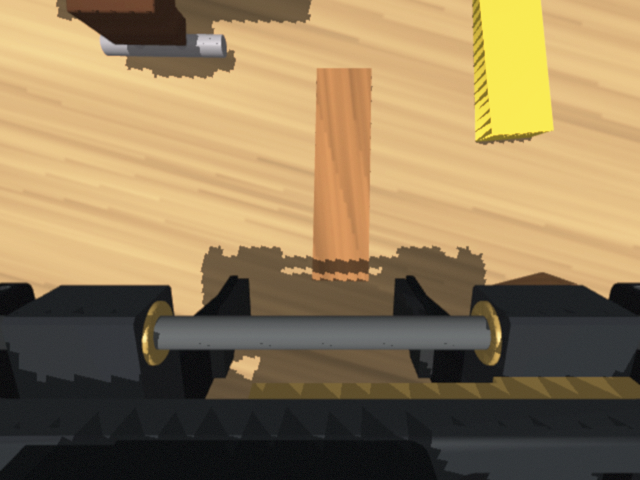

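The wedge lies flat: its thin end's corners are at (317,68) and (371,68), and it runs back to (340,278). The foot bar is visible from (102,45) to (227,45).

```bash
python3 - <<'E'
from h import *
t=[at_z("wrist",p,.003) for p in [(317,68),(371.5,68)]]; h=[at_z("wrist",p,.0247) for p in [(313,278),(368,278)]]
print(np.round(t+h,4)); T=(t[0]+t[1])/2;H=(h[0]+h[1])/2; d=(T-H)[:2]; print("len",np.hypot(*d),np.linalg.norm(t[0]-t[1]),"yaw",np.degrees(np.arctan2(d[1],d[0])))
for z in(.015,.02,.025):
  a,b=at_z("wrist",(103,45),z),at_z("wrist",(227,45),z);print("bar",z,a.round(4),b.round(4),np.linalg.norm(a-b),(a+b)/2, "yaw",np.degrees(np.arctan2(*( (a-b)[:2][::-1])))-90)
u=d/np.hypot(*d); g=T[:2]-u*.116;print("grasp",g)
plan(np.array([g[0],g[1],.03]),np.degrees(np.arctan2(d[1],d[0])),4)
E
```

```text
[[ 0.5855  0.0476  0.003 ]
 [ 0.5942  0.0151  0.003 ]
 [ 0.4621  0.0147  0.0247]
 [ 0.4712 -0.0169  0.0247]]
len 0.12739374201687925 0.03362545456415031 yaw 14.756683296475872
bar 0.015 [0.5615 0.1728 0.015 ] [0.5805 0.1007 0.015 ] 0.0745624076360588 [0.57100207 0.13674898 0.015     ] yaw 14.810588335044685
bar 0.02 [0.5603 0.1693 0.02  ] [0.579  0.0988 0.02  ] 0.07289040405599842 [0.56966622 0.13402747 0.02      ] yaw 14.810588335044727
bar 0.025 [0.5592 0.1657 0.025 ] [0.5774 0.0969 0.025 ] 0.07121840047593803 [0.56833036 0.13130595 0.025     ] yaw 14.810588335044685
grasp [0.47768165 0.0018473 ]
t 12.03 pos [0.464  0.0087 0.0671] q [-0.3   0.58  2.07  0.31  0.39  0.72] F [1.  0.9 0.3] w 70.0
shift mm [38.1 11.6 -5.3] rotvec deg [ 0.6 -5.2  2.1]
tool axes
 [[ 0.145  0.268 -0.952]
 [ 0.076 -0.963 -0.26 ]
 [-0.986 -0.035 -0.16 ]]
```

```bash
python3 -m inch '[[70,[10,11,0],[0,-5.5,2]],[70,[0,0,0],[0,0,0]]]'; python3 -c "
from h import *
plan(np.array([.4777,.0018,.03]),14.6,4)"
```

```text
time: 12.28
position: [0.466, -0.0007, 0.0555]
tool_rot: [0.722, 0.098, -0.679, 0.09]
ft_force: [0.3, -0.0, -0.6]
grip_width: 0.0703
t 12.28 pos [ 0.466  -0.0007  0.0555] q [-0.26  0.61  2.01  0.07  0.48  0.97] F [ 0.3 -0.  -0.6] w 70.3
shift mm [ 26.1   0.8 -10.3] rotvec deg [0.7 0.5 0.2]
tool axes
 [[ 0.057  0.264 -0.963]
 [ 0.019 -0.965 -0.263]
 [-0.998 -0.004 -0.061]]
```

```bash
python3 -m inch '[[60,[24,1,-10],[0,0,0]],[60,[18,0,0],[0,0,0]],[60,[4,0,0],[0,0,0]],[60,[0,0,0],[0,0,0]]]'; python3 -c "
from h import *
plan(np.array([.4777,.0018,.009]),14.6,4)"
```

```text
time: 12.78
position: [0.4736, 0.004, 0.0083]
tool_rot: [0.721, 0.101, -0.68, 0.086]
ft_force: [0.6, 0.7, 0.2]
grip_width: 0.0604
t 12.78 pos [0.4736 0.004  0.0083] q [-0.25  0.72  2.    0.11  0.38  0.95] F [0.6 0.7 0.2] w 60.4
shift mm [-0.5  3.2 -3.4] rotvec deg [0.6 0.6 0.8]
tool axes
 [[ 0.054  0.263 -0.963]
 [ 0.028 -0.965 -0.262]
 [-0.998 -0.013 -0.059]]
```

```bash
python3 -m inch '[[60,[0,3,-3],[0.6,0.6,0.8]],[25,[0,0,0],[0,0,0]],[25,[0,0,0],[0,0,0]],[25,[0,0,0],[0,0,0]],[25,[0,0,0],[0,0,0]],[25,[0,0,0],[0,0,0]],[25,[-25,0,-1],[0,0,0]],[25,[0,0,30],[0,0,0]],[25,[0,0,30],[0,0,0]],[25,[0,0,0],[0,0,0]]]' 50; python3 -c "
from h import *
plan(np.array([.4326,.0965,.035]),14.6,4)"
```

```text
time: 14.02
position: [0.4187, -0.0138, 0.0313]
tool_rot: [0.727, 0.092, -0.675, 0.088]
ft_force: [-0.5, -0.6, -0.6]
grip_width: 0.0335
t 14.03 pos [ 0.4187 -0.0138  0.0313] q [-0.33  0.65  2.15  0.14  0.29  0.86] F [-0.5 -0.6 -0.6] w 33.5
shift mm [  -0.9 -103.2  -41.5] rotvec deg [ 0.  -0.3 -0.2]
tool axes
 [[ 0.073  0.252 -0.965]
 [ 0.016 -0.968 -0.252]
 [-0.997  0.003 -0.074]]
```

```bash
python3 -m inch '[[25,[0,-50,0],[0,0,0]],[25,[0,-50,0],[0,0,0]],[25,[0,0,-30],[0,0,0]],[25,[0,0,0],[0,0,0]]]'; python3 - <<'E'
from h import *
plan(np.array([.4326,.0965,.012]),14.6,4)
save("wrist","w4.png")
E
```

```text
time: 14.52
position: [0.4309, 0.0922, 0.0334]
tool_rot: [0.731, 0.09, -0.671, 0.088]
ft_force: [0.1, -0.5, -0.6]
grip_width: 0.0337
t 14.53 pos [0.4309 0.0922 0.0334] q [-0.06  0.65  2.1   0.06  0.31  1.21] F [ 0.1 -0.5 -0.6] w 33.7
shift mm [21.5 -3.9 -0.9] rotvec deg [-0.2 -0.9 -0.5]
tool axes
 [[ 0.084  0.248 -0.965]
 [ 0.013 -0.969 -0.248]
 [-0.996  0.008 -0.085]]
```

View pics/w4.png

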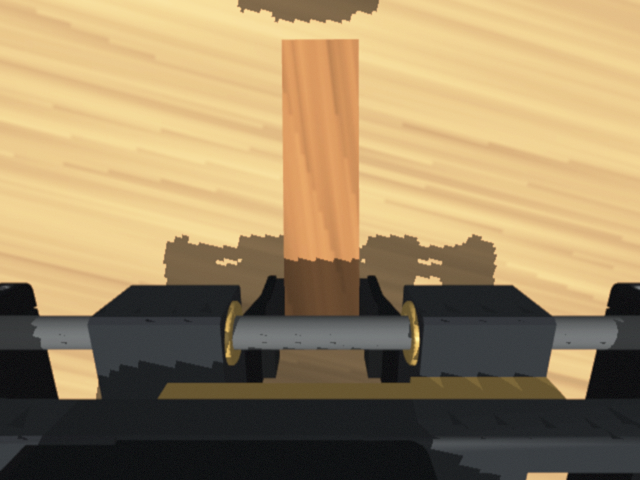

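The wedge is held straight from (320,40) down to the jaws, and only the bar's shadow shows, at the top (310,10). Lower it in front of the foot and let it settle.

```bash
python3 -m inch '[[25,[12,-4,0],[0,-0.9,0]],[25,[8,0,0],[0,0,0]],[25,[3,0,0],[0,0,0]],[25,[0,0,0],[0,0,0]]]'; python3 - <<'E'
from h import *
plan(np.array([.4326,.0965,.0085]),14.6,4)
E
```

```text
time: 15.08
position: [0.4272, 0.0957, 0.0102]
tool_rot: [0.724, 0.088, -0.679, 0.087]
ft_force: [0.1, 0.7, 0.8]
grip_width: 0.0335
t 15.07 pos [0.4272 0.0957 0.0102] q [-0.04  0.7   2.1   0.05  0.28  1.23] F [0.1 0.7 0.8] w 33.5
shift mm [ 2.   0.6 -5.3] rotvec deg [-0.3  0.4 -0.4]
tool axes
 [[ 0.063  0.246 -0.967]
 [ 0.01  -0.969 -0.246]
 [-0.998  0.006 -0.063]]
```

```bash
python3 -m inch '[[25,[1.5,0,0],[0,0,0]],[42,[0,0,0],[0,0,0]],[42,[0,0,0],[0,0,0]],[25,[0,0,0],[0,0,0]],[25,[0,0,0],[0,0,0]],[25,[0,0,0],[0,0,0]]]'; python3 - <<'E'
from h import *
plan(np.array([.4326,.0965,.0085]),14.6,4)
save("scene","s2.png"); a=save("top","t2.png")
a=cv2.imread("pics/s2.png")[140:300,300:560]; b=cv2.imread("pics/t2.png")[120:280,140:300]
o=np.zeros((480,780,3),np.uint8);o[:480,:780]=cv2.resize(a,(780,480),interpolation=cv2.INTER_CUBIC);cv2.imwrite("pics/c2.png",o)
for c in("scene","top"):
  for d in imaging.tip_of(c,"wedge_mid")[:4]: print(c,np.round(d["pixel"]),round(d["confidence"],2),at_z(c,d["pixel"],.012)) if c=="top" else 0
  
E
```

```text
time: 15.82
position: [0.4263, 0.0949, 0.0093]
tool_rot: [0.724, 0.087, -0.679, 0.086]
ft_force: [0.3, 0.2, 4.8]
grip_width: 0.0335
t 15.82 pos [0.4263 0.0949 0.0093] q [-0.05  0.71  2.1   0.05  0.27  1.23] F [0.3 0.2 4.8] w 33.5
shift mm [ 1.2 -0.  -6.5] rotvec deg [-0.5  0.4 -0.4]
tool axes
 [[ 0.063  0.243 -0.968]
 [ 0.01  -0.97  -0.243]
 [-0.998  0.006 -0.063]]
top [220. 255.] 0.81 [0.47717066 0.10829069 0.012     ]
top [450. 379.] 0.69 [ 0.33816227 -0.29331799  0.012     ]
top [334. 179.] 0.61 [ 0.63709329 -0.05803164  0.012     ]
```

View pics/c2.png

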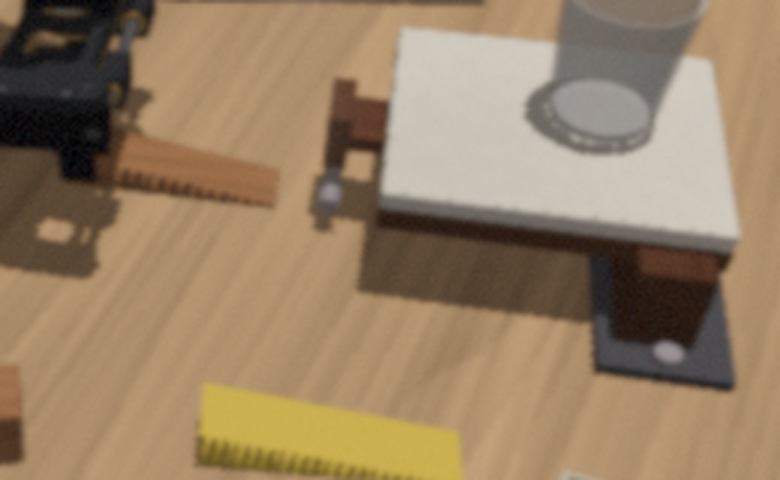

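The scene crop shows the wedge flat on the table, its thin tip at crop (278,188), about 30 mm short of the foot bar at (330,190) and in line with it. Lateral offset is about 1 mm. Start pushing.

```bash
python3 -m inch '[[25,[0,0,-10],[0,0,0]],[25,[0.5,0,-10],[0,0,0]],[25,[0.6,0,-10],[0,0,0]],[25,[0.6,0,-10],[0,0,0]],[25,[0,0,0],[0,0,0]]]'; python3 - <<'E'
from h import *
plan(np.array([.569,.132,.009]),14.4,4)
E
```

```text
time: 16.65
position: [0.469, 0.1054, 0.0096]
tool_rot: [0.724, 0.087, -0.679, 0.086]
ft_force: [-0.5, -0.1, 0.0]
grip_width: 0.0335
t 16.65 pos [0.469  0.1054 0.0096] q [-0.02  0.72  1.99  0.03  0.37  1.28] F [-0.5 -0.1  0. ] w 33.5
shift mm [   7.2   -1.5 -103.2] rotvec deg [-0.3  0.3 -0.4]
tool axes
 [[ 0.063  0.243 -0.968]
 [ 0.01  -0.97  -0.243]
 [-0.998  0.006 -0.064]]
```

```bash
python3 -m inch '[[25,[0.4,-0.3,-6],[0,0,0]],[25,[0.4,-0.3,-6],[0,0,0]],[25,[0.4,-0.3,-6],[0,0,0]]]'; python3 -m inch '[[25,[0.2,0,-3],[0,0,0]]]';python3 -m inch '[[25,[0.2,0,-3],[0,0,0]]]';python3 -m inch '[[25,[0.2,0,-3],[0,0,0]]]'
```

```text
time: 17.02
position: [0.4856, 0.1109, 0.0093]
tool_rot: [0.723, 0.087, -0.68, 0.086]
ft_force: [-1.0, 0.2, 0.1]
grip_width: 0.0335
time: 17.15
position: [0.4891, 0.1117, 0.0094]
tool_rot: [0.723, 0.087, -0.68, 0.086]
ft_force: [-0.3, 0.1, 0.1]
grip_width: 0.0334
time: 17.27
position: [0.492, 0.1125, 0.0094]
tool_rot: [0.723, 0.087, -0.68, 0.086]
ft_force: [-0.0, -0.5, -0.0]
grip_width: 0.0339
time: 17.4
position: [0.4949, 0.1133, 0.0094]
tool_rot: [0.723, 0.087, -0.68, 0.086]
ft_force: [-1.1, -0.4, -0.1]
grip_width: 0.0337
```

```bash
python3 -m inch '[[25,[0.1,0,-2],[0,0,0]],[25,[0.1,0,-2],[0,0,0]]]' | sed -n 2,4p
```

```text
position: [0.499, 0.1143, 0.0094]
tool_rot: [0.723, 0.087, -0.68, 0.086]
ft_force: [0.6, 0.3, 0.2]
```

```bash
python3 -m inch '[[25,[0.1,0,-2],[0,0,0]],[25,[0.1,0,-2],[0,0,0]]]'| sed -n 2,4p
```

```text
position: [0.5031, 0.1153, 0.0094]
tool_rot: [0.723, 0.087, -0.68, 0.086]
ft_force: [-0.1, -0.9, 0.2]
```

```bash
python3 -m inch '[[25,[0.1,0,-2],[0,0,0]],[25,[0.1,0,-2],[0,0,0]]]' | sed -n 2,4p
```

```text
position: [0.5073, 0.1164, 0.0094]
tool_rot: [0.723, 0.087, -0.68, 0.086]
ft_force: [-0.1, -0.2, -0.6]
```

```bash
python3 -m inch '[[25,[0.1,0,-2],[0,0,0]],[25,[0.1,0,-2],[0,0,0]]]'| sed -n 2,4p
```

```text
position: [0.5114, 0.1174, 0.0095]
tool_rot: [0.723, 0.087, -0.68, 0.086]
ft_force: [-0.4, -0.8, 0.2]
```

```bash
python3 -m inch '[[25,[0.1,0,-2],[0,0,0]],[25,[0.1,0,-2],[0,0,0]]]' | sed -n 2,4p
```

```text
position: [0.5152, 0.1184, 0.0094]
tool_rot: [0.723, 0.087, -0.68, 0.086]
ft_force: [-2.2, -1.0, 0.4]
```

```bash
python3 - <<'E'
from h import *
plan(np.array([.569,.132,.009]),14.4,4)
save("scene","s3.png")
a=cv2.imread("pics/s3.png")[140:240,340:490]
cv2.imwrite("pics/c3.png",cv2.resize(a,(750,500),interpolation=cv2.INTER_CUBIC))
E
```

```text
t 18.65 pos [0.5152 0.1184 0.0094] q [0.01 0.74 1.87 0.02 0.48 1.32] F [-2.2 -1.   0.4] w 33.4
shift mm [  3.7  -0.1 -55.4] rotvec deg [-0.3  0.6 -0.3]
tool axes
 [[ 0.059  0.243 -0.968]
 [ 0.01  -0.97  -0.243]
 [-0.998  0.005 -0.06 ]]
```

View pics/c3.png

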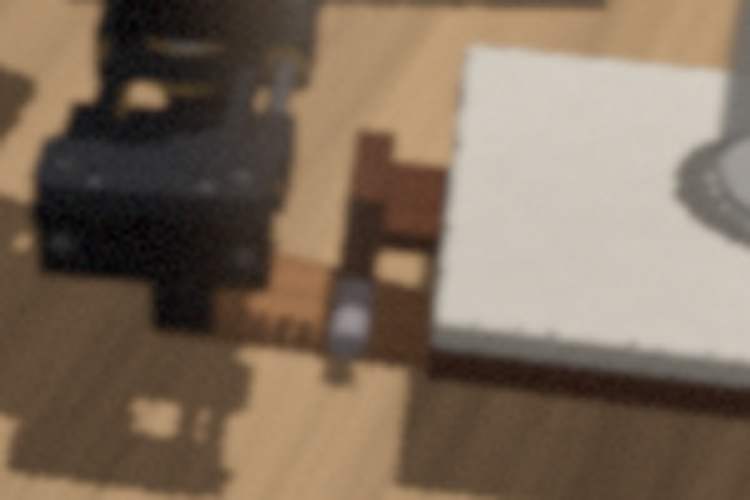

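The crop shows the wedge passing under the foot bar at (348,315), with the gripper clear of the leg. The force is starting to rise. Continue in small steps.

```bash
python3 -m inch '[[25,[0.1,0,-1.5],[0,0,0]]]' | sed -n 2,5p
```

```text
position: [0.5155, 0.1187, 0.0093]
tool_rot: [0.722, 0.088, -0.681, 0.086]
ft_force: [-3.7, -2.3, 4.2]
grip_width: 0.0332
```

```bash
python3 -m inch '[[25,[0.1,0,-1],[0,0,0]]]' | sed -n 2,5p
```

```text
position: [0.5155, 0.1187, 0.0093]
tool_rot: [0.721, 0.088, -0.682, 0.086]
ft_force: [-2.8, -3.1, 3.3]
grip_width: 0.0336
```

```bash
python3 -m inch '[[25,[0,0,-3],[0,0,0]]]' | sed -n 2,5p
```

```text
position: [0.5165, 0.1193, 0.0094]
tool_rot: [0.72, 0.088, -0.683, 0.086]
ft_force: [-5.7, -2.1, 4.0]
grip_width: 0.0336
```

```bash
python3 -m inch '[[25,[0,0,-4],[0,0,0]]]' | sed -n 2,5p
```

```text
position: [0.517, 0.1198, 0.0093]
tool_rot: [0.717, 0.088, -0.686, 0.086]
ft_force: [-8.8, -5.5, 6.7]
grip_width: 0.0338
```

```bash
python3 -m inch '[[25,[0,0.5,-4.5],[0,0,0]]]' | sed -n 2,5p
```

```text
position: [0.5173, 0.12, 0.0093]
tool_rot: [0.714, 0.088, -0.689, 0.086]
ft_force: [-10.2, -3.8, 8.4]
grip_width: 0.0337
```

```bash
python3 -m inch '[[25,[-0.3,0.5,-6],[0,0,0]]]' | sed -n 2,5p
```

```text
position: [0.5177, 0.1205, 0.0092]
tool_rot: [0.71, 0.089, -0.693, 0.086]
ft_force: [-10.4, -5.2, 6.1]
grip_width: 0.0332
```

```bash
python3 -m inch '[[25,[-0.3,0.5,-6],[0,1.5,0]]]' | sed -n 2,5p
```

```text
position: [0.5184, 0.1208, 0.0092]
tool_rot: [0.715, 0.09, -0.688, 0.085]
ft_force: [-10.6, -6.3, 9.4]
grip_width: 0.0334
```

```bash
python3 -m inch '[[25,[-0.5,0.8,-7],[0,1.2,0]]]' | sed -n 2,5p
```

```text
position: [0.5185, 0.1208, 0.0092]
tool_rot: [0.717, 0.092, -0.686, 0.085]
ft_force: [-11.8, -7.5, 7.6]
grip_width: 0.0336
```

Axial push is about 13 N, within the 12–16 N window. Stop, relax, open, then back off.

```bash
python3 -m inch '[[25,[0,0,0],[0,0,0]]]' | sed -n 2,5p; python3 -m inch '[[45,[0,0,0],[0,0,0]],[48,[0,0,0],[0,0,0]],[48,[0,0,0],[0,0,0]]]'; python3 - <<'E'
from h import *
plan(np.array([.569,.132,.009]),14.4,4)
E
```

```text
position: [0.5183, 0.1206, 0.0093]
tool_rot: [0.717, 0.092, -0.686, 0.084]
ft_force: [2.4, -0.4, -0.0]
grip_width: 0.0336
time: 20.2
position: [0.522, 0.1211, 0.0096]
tool_rot: [0.72, 0.092, -0.683, 0.085]
ft_force: [-0.1, -0.1, -1.0]
grip_width: 0.0467
t 20.2 pos [0.522  0.1211 0.0096] q [0.01 0.74 1.84 0.03 0.51 1.3 ] F [-0.1 -0.1 -1. ] w 46.7
shift mm [  3.1   1.1 -48.1] rotvec deg [-0.1  1.   0.2]
tool axes
 [[ 0.05   0.247 -0.968]
 [ 0.016 -0.969 -0.247]
 [-0.999 -0.003 -0.053]]
```

```bash
python3 -m inch '[[60,[-1,0,10],[0,0,0]],[60,[-2,0,25],[0,0,0]],[60,[-10,0,30],[0,0,0]],[70,[-40,0,0],[0,0,0]],[70,[-40,0,0],[0,0,0]],[70,[-30,0,0],[0,0,0]],[70,[0,0,0],[0,0,0]]]'; python3 - <<'E'
from h import *
save("scene","s4.png"); save("top","t4.png"); save("wrist","w5.png")
for d in imaging.tip_of("top","wedge_mid")[:4]: print(np.round(d["pixel"]),round(d["confidence"],2),at_z("top",d["pixel"],.012))
a=cv2.resize(cv2.imread("pics/s4.png")[140:260,340:540],(800,480)); b=cv2.resize(cv2.imread("pics/w5.png"),(400,300))
cv2.imwrite("pics/c4.png",cv2.imread("pics/w5.png"));cv2.imwrite("pics/c5.png",a)
E
```

```text
time: 21.08
position: [0.4464, 0.1024, 0.1311]
tool_rot: [0.718, 0.092, -0.684, 0.084]
ft_force: [0.2, -0.4, 0.1]
grip_width: 0.07
[333. 177.] 0.85 [ 0.64012834 -0.05669091  0.012     ]
[451. 379.] 0.71 [ 0.33795498 -0.29398527  0.012     ]
[217. 198.] 0.69 [0.5713208  0.13257428 0.012     ]
```

View pics/c4.png

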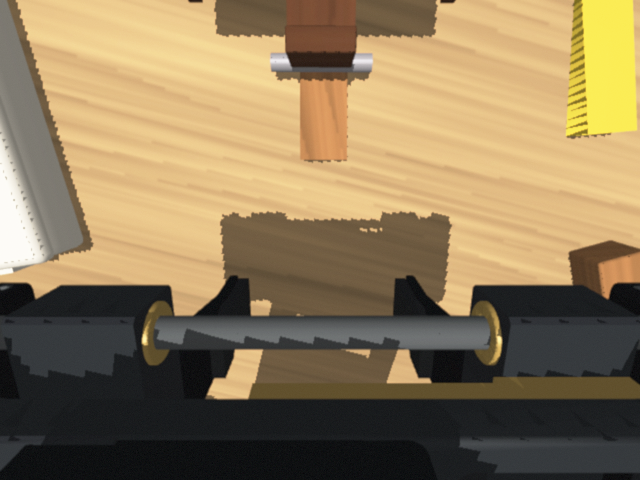

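View pics/c5.png

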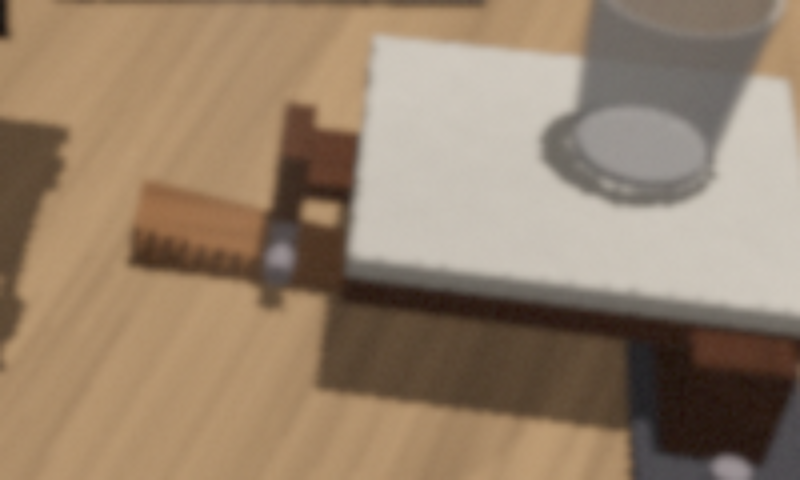

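The wedge sits straight under the foot bar: heel centre at (324,160), bar centre at (321,62), about 1–2 mm off centre, with the fingers well clear. In the scene crop it looks flat and the stand is undisturbed. I'll check the insertion depth, then hand in.

```bash
python3 - <<'E'
from h import *
a,b=[at_z("wrist",p,.0247) for p in [(301,160),(347,160)]];m=(a+b)/2
u=np.array([np.cos(np.radians(14.4)),np.sin(np.radians(14.4))]);d=np.array([.569,.132])-m[:2]
s=d@u;print("heel",m,"heel->bar",s,"lateral",u[0]*d[1]-u[1]*d[0],"thickness at bar",24.7-s*1000/6, "F",get_obs()["ft_force"])
robot.hand_in()
E
```

```text
heel [0.50623786 0.11679889 0.0247    ] heel->bar 0.06457071523104431 lateral -0.0008847675262573448 thickness at bar 13.938214128159283 F [-0.57813765 -0.12653208 -0.29681464]
the job is handed in; nothing more can be done
```

The wooden wedge is jammed thin end first under the middle of the front leg's foot bar, and the job is handed in at about 21 s of the 54 s allowed. No verdict is reported, so this rests on my own checks.

**What I did:** I picked the wedge up near its heel. I set it down once on free table to regrip with the tool more upright, because two joints were getting close to their limits. Then I set it flat in front of the foot and slid it in level in small steps. I stopped at about 13 N along the push direction (14 N level in total), opened the fingers and backed off.

**Last checks:**
- **Position:** the heel is about 65 mm before the bar and the wedge about 1 mm off its middle. The wedge is about 14 mm thick where the bar sits, which fits the 9–18 mm gap. It looks straight and flat in the wrist and scene pictures.
- **Surroundings:** the stand and cup look undisturbed. The two yellow look-alikes were detected where they started, within a few mm. The gripper is clear and the wrist force reads zero.

**Not fully clean:**
- **Sideways force:** the final push also carried about 4 N sideways, and the tool pitched a degree or two, but no skew shows in the pictures.
- **Fingers on release:** the tool crept about 4 mm forward as the fingers opened. The heel stayed within about 2 mm of where the grip had held it.
- **Jam not tested:** I did not tug on the wedge afterwards. That it is jammed rests on the push force and the measured depth.

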